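# Open the bench kiln and hold the contact thermometer on its door lining

## Robot

A 6-joint arm with a two-finger parallel gripper is mounted at the origin on a cart in front of the work surface, level with it; the furniture and walls round the work are solid. World frame = base frame: x ahead of the robot, y to its left, z up, the work surface at z = 0. Lengths are in m, angles in rad, forces in N, time in s.
With the tool pointing down it reaches from about 0.375 to 0.9 m from the base axis. Payload 3.1 kg.
Tool frame: the origin (TCP) lies midway between the tips of the shut fingers; the grasp point (between the pads) lies 19 mm behind it; z points along the fingers, y is the line along which they close (so a half turn about z gives the same grasp; the last joint's range is limited). The gripper opens to 87 mm and grips with 3 to 60 N. Pads are 19 mm wide; open, the fingers measure 117 mm over their backs; the gripper's body (75 mm by 190 mm) begins 51 mm behind the grasp point.
Start: joints at [1.046, 0.527, 1.433, -0, 1.181, -0.178], TCP at [0.212, 0.588, 0.223] pointing down, gripper open.
Joint ranges: [-3.08, 3.08], [-0.75, 2.2], [0.22, 2.44], [-1.43, 4.57], [0, 2.65], [-2.85, 2.85]. Speed limits (rad/s): [2.79, 2.79, 3.14, 3.14, 3.14, 3.14].

## Interface

Orientations are given as a unit quaternion [x, y, z, w].
In Python, from rig import status, imaging, order gives the robot as it stands.
- The arm moves only by the tool arm_command, never from a script. Its argument "deltas" is one flat list of numbers, 5 for each row, row after row: the opening, from -1 (shut) to 1 (fully open), so that 0 is half open, then the shift along the tool's x, y, z in m, then the turn about the tool's z in rad. In form: [gripper, tx, ty, tz, roll, gripper, tx, ty, tz, roll, ...]. A call has 1 to 12 rows; each row shifts and turns the commanded pose from where the row before left it, along the tool's axes as they then stand; what a row does not reach is not made up. A row lasts 1/8 s, in which the tool goes at most 62.5 mm and 10.7 degrees, less where a joint would pass 70% of its speed; a pose out of reach is approached as far as the arm can. A call with a gripper value outside its range is refused whole. The fingers move at their own pace and stop on an object; "newtons" is the grip in N (left out, the last holds). Time passes only in rows, so rows that do not move let the fingers close. It gives the time, the measured TCP pose, the force, the opening and the grip force at its end, in the units of the state.
- status.get_obs(): the state, without advancing time (a new reading comes with each control period).
- imaging.camera(name): name is "side" or "top" or "wrist"; returns (picture, depth): 400x640x3 uint8, red, green, blue; 400x640 float32, m along the optical axis (not along the pixel's ray), 0 where there is no reading.
- imaging.camera_params(name): a dict with "intrinsics" (3x3 intrinsics, pixels), "k1" (the pictures are not rectified: a ray, as slopes to the right and down, at radius r is drawn at 1 + k1 r^2 times it, then the intrinsics apply), "camera_from_world" (4x4, takes a point from world to camera coordinates). Camera axes: x right, y up, looking along -z (the intrinsics and any distortion apply to the point x, -y, -z); pixel columns grow to the right and rows downward; lengths in m; the calibration is good to about 2 mm. A picture is of the moment at which its call begins: read the wrist's pose just before it. camera_params takes no time and is no camera call; for the wrist camera it gives the pose at the moment of the call.
- order.hand_in(): hands the job in; it is judged then, once.
The state is a dict: "time": time; "q": joint angles; "joint_velocities": joint speeds; "joint_torque": joint torques, N m; "position": TCP position; "tool_rot": TCP orientation; "ft_force": force on the tool from outside, world axes, zero at the start; "moment": the same for the moment, N m; "grip_width": finger opening in m; "grip_force": force on a finger pad.
Only numpy, scipy, OpenCV 4.12 (cv2) and the standard library are available. Lean on these libraries where they do the work, as an engineer would, in place of code of your own. Each camera call takes 0.05 s, during which the arm holds its last target. There are 200 camera calls.

## Task

Swing the little kiln's drop-down door open by its handle until it lies level on its stop, then take the orange contact thermometer out of its stand and set its copper foot inside the red ring on the door's white lining. Hold it square to the lining with a light push, so that the spring-loaded foot goes in about half-way and never bottoms out hard, and finish while still holding it there. Leave the other things on the bench where they are.

Things in the scene. Friction and masses are not known exactly. Their poses are not given: they have to be found in the camera images.
- kiln: Small blue bench kiln, fixed to the bench, 120 deep (x) x 180 wide (y), top 135 mm above the bench, with a grey control pod 56 mm wide added at its left (+y) side. Origin on the bench under the middle of the doorway's front plane; its x axis points into the kiln, away from the doorway, y to the left, z up.
- kiln_door (a joint): Hinge of the kiln's drop-down door in rad: 0 shut (door upright), 1.57 open (door lying level towards the robot, white lining up, on its stop). The hinge axis runs along the kiln's y. The door starts shut or slightly ajar and stays where it is left up to about 0.9 rad; further over it sinks slowly to its stop by itself. Moving it takes 1 to 3 N at the handle. The door panel is 26 mm thick, 176 mm wide and reaches 100 mm from the hinge.
- kiln_door_hinge (a point): Middle of the door's hinge axis, 14 mm before the doorway plane and 35 mm above the bench.
- kiln_door_handle (a point): Middle of the door's handle: a black round bar 12 mm thick and 130 mm long along the kiln's y, in line with the door 140 mm from the hinge axis, with 34 mm of free space between it and the door's top edge (two 8 mm steel legs at 55 mm either side of the middle). Shut, it stands 175 mm above the bench and 40 mm above the kiln's top; open, it lies 35 mm above the bench. It can be pinched from above at every door angle, and the round bar turns between the fingers.
- door_spot (a point): Centre of the marked spot (red dot in a red ring, ring 28 mm inside and 36 mm outside diameter) on the door's white lining, on the door's middle line 56 mm from the hinge axis. With the door fully open it faces straight up, 47 mm above the bench. Its x axis points out of the lining (up when open).
- probe_stand: Fixed stand of the thermometer: steel foot 90 x 90 mm, block 56 x 56 mm up to 85 mm above the bench, with a socket 23 mm deep and about 1.5 mm wider all round than the thermometer's handle. Origin at the centre of its underside.
- probe: Orange contact thermometer, about 0.12 kg, standing upright in the stand. Origin at the centre of the handle's underside (62 mm above the bench in the stand). Handle 30 (x) x 24 (y) x 85 (z) mm with a small display on its -x side; below it a steel stem 12 mm thick and a sprung copper foot. z points up along the tool, from foot to handle. The upper 62 mm of the handle stand out of the socket; lift it by at least 80 mm to clear the stand.
- probe_grip (a point): Where to hold the thermometer: centre of the handle's section 60 mm above the handle's underside and 25 mm below its top; 24 mm across along its y axis. The foot's face is 110 mm below it with the spring out.
- probe_tip (a point): Centre of the face of the copper foot (10 mm diameter).
- probe_plunger (a joint): How far the sprung foot is pushed in, in m: 0 out, 0.012 bottomed. The spring pushes 0.8 N at 0 and 0.4 N more per mm, so 3.2 N at half-way.
- pliers: Loose red-handled pliers lying on the bench at the left, 40 x 120 x 12 mm. Leave alone.
- solder_tin: Loose round tin, 44 mm wide, 20 mm high. Leave alone.
- charcoal_2: Loose charcoal block, 44 x 68 x 25 mm. Leave alone.
- iron_weight: Loose black iron weight, 63 mm wide, 94 mm high. Leave alone.
- solder_spool: Loose blue spool, 43 mm wide, 18 mm high. Leave alone.
- flint_striker: Loose wire flint striker with a small cup, 36 x 128 x 17 mm. Leave alone.
Things that resemble listed ones, but are neither listed nor needed, are in the scene too. What is shaped like the probe_stand but pink is not meant.

How it is judged:
On the way, in this order (a step that is already met when the one before it is completed fails the run):
1. the kiln door is swung fully open (value of joint kiln_door above 1.5 rad), for 0.2 s.
2. the thermometer is lifted clear of its stand (z of probe in the frame of probe_stand above 0.09 m and contact force between probe and probe_stand below 0.05 N and contact force between the fingers and probe above 1 N), for 0.2 s.
At the end, for the whole second after the job is handed in: Door open past 1.5 rad; the gripper holds the thermometer still and off its stand, foot centre within 10 mm of the spot centre, square to the lining within 0.12 rad, foot pushed in 2 to 10.5 mm, push on the door 0.8 to 7 N (value of joint kiln_door above 1.5 rad and distance between probe_tip and door_spot below 0.01 m and angle between the z axis of probe and the x axis of door_spot, either way round below 0.12 rad and value of joint probe_plunger between 0.002 and 0.0105 m and contact force between probe and kiln between 0.8 and 7 N and contact force between the fingers and probe above 1 N and contact force between probe and probe_stand below 0.05 N and linear speed of probe below 0.02 m/s); the arm keeps its last pose, push and grip.
It fails at once if the thermometer is pressed hard (over 12 N) against the kiln or its door (contact force between probe and kiln above 12 N).
It fails at once if another thing on the bench is shifted by more than 30 mm (distance of any of pliers, solder_tin, charcoal_2, iron_weight, solder_spool, flint_striker from where it was at the start of the episode above 0.03 m).
It also fails if it takes over 61 s, if anything falls off the work surface, if the arm or the gripper's body presses on something with over 40 N, if the wrist force passes 120 N, or if a joint passes its speed limit or range.

## Working session

There is one attempt and no reset: what is moved stays moved. The work goes in short steps, Python scripts to look and compute and a tool call to move; the robot and the scene stay as the last step left them, time stands still between calls to the robot, and variables do not carry over. Pictures are saved under pics/ and viewed, at most 10 in all, crops included, and the job is handed in when it is done.

Besides the shell and the picture viewer there is one more tool, called after "Request:" as name(argument=value, ...) on one line, values as JSON. arm_command: Moves the arm, as the interface text tells. Its arguments: {"type":"object","properties":{"deltas":{"type":"array"},"newtons":{"type":"number"}},"required":["deltas"]}

```bash
mkdir -p pics; cat > h.py <<'E'
import numpy as np, cv2
from rig import status, imaging, order
def grab(n):
    P=imaging.camera_params(n); im,d=imaging.camera(n); return im,d,P
def cloud(d,P):
    K=np.array(P["intrinsics"]);k1=P["k1"];T=np.linalg.inv(np.array(P["camera_from_world"]))
    v,u=np.mgrid[:d.shape[0],:d.shape[1]].astype(float)
    p=cv2.undistortPoints(np.stack([u,v],-1).reshape(-1,1,2),K,np.array([k1,0,0,0.])).reshape(*d.shape,2)
    X=np.stack([p[...,0]*d,-p[...,1]*d,-d,np.ones_like(d)],-1)@T.T
    return X[...,:3]
E
python3 - <<'E'
from h import *
for n in("side","top"):
    im,d,P=grab(n); np.savez(n+".npz",im=im,d=d,X=cloud(d,P)); print(n,np.linalg.inv(np.array(P["camera_from_world"]))[:3,3])
    cv2.imwrite(f"pics/{n}.png",im[...,::-1])
print(status.get_obs())
E
```

```text
side [0.42286691 1.83518705 0.76596203]
top [0.34548903 0.05738749 1.57878247]
{'time': 0.1, 'q': array([ 1.04651481e+00,  5.28387268e-01,  1.43378052e+00,  8.01013336e-06,
        1.18141489e+00, -1.78501752e-01]), 'joint_velocities': array([ 0.00029677, -0.00166658, -0.00276479,  0.000595  , -0.00021878,
        0.00070762]), 'joint_torque': array([ 7.56340869e-04, -4.40986097e+01, -1.77151555e+01,  6.35346933e-02,
        5.33420721e-02, -3.49736445e-05]), 'position': array([0.21146296, 0.58743014, 0.22165884]), 'tool_rot': array([ 1.72031277e-01,  9.85090985e-01, -9.32937126e-04, -3.45965480e-04]), 'ft_force': array([ 0.02735156, -0.97560135, -0.44089413]), 'moment': array([-0.07960165,  0.00359836, -0.02822733]), 'grip_force': 0.0, 'grip_width': 0.08717145423765837}
```

View pics/side.png

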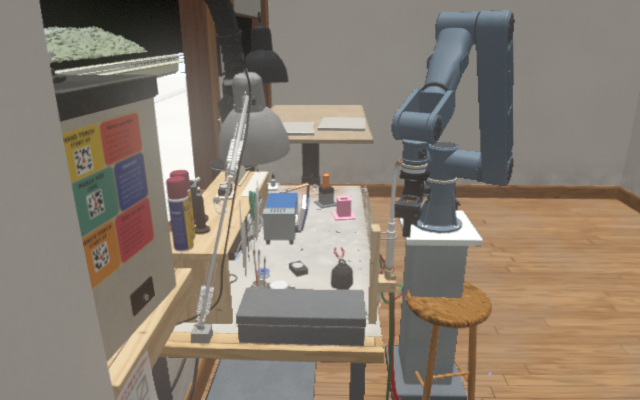

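View pics/top.png

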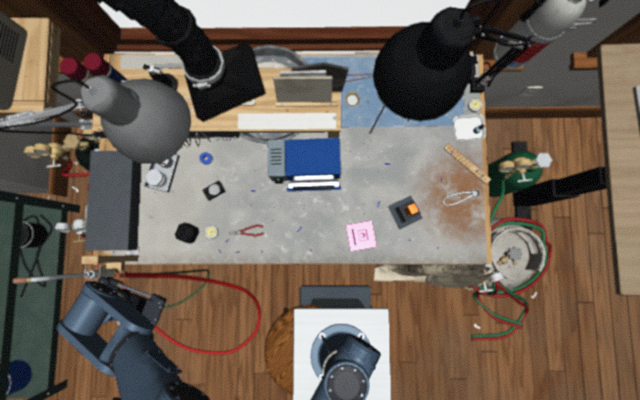

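The top view shows the blue kiln at about (310,160) with its door's handle edge near (313,185). The orange probe is at (407,210) in its dark stand, and the pink decoy is at (360,236). The iron weight is at (186,232) and the pliers at (248,231).

```bash
python3 - <<'E'
from h import *
z=np.load("top.npz"); im,X=z["im"],z["X"]
hsv=cv2.cvtColor(im,cv2.COLOR_RGB2HSV)
def rep(n,m):
    p=X[m]; print(n,len(p)); 
    if len(p)>5:
        q=np.percentile(p,[2,50,98],axis=0).round(4); print(q.tolist()); print(cv2.minAreaRect((p[:,:2]*1000).astype(np.float32)))
H,S,V=[hsv[...,i] for i in range(3)]
W=np.zeros(H.shape,bool)
def win(a,b,c,d): w=W.copy(); w[c:d,a:b]=1; return w
rep("orange",win(385,430,190,235)&(H<18)&(S>150)&(V>120))
Z=X[...,2]
rep("standblk",win(380,435,190,235)&(Z>.07)&(Z<.1))
rep("standfoot",win(380,435,190,235)&(V<110)&(Z<.03))
rep("blue top",win(255,350,130,195)&(H>100)&(H<125)&(S>150)&(Z>.11)&(Z<.15))
rep("handle",win(270,350,165,200)&(Z>.155)&(Z<.2))
rep("all>.1",win(255,350,130,195)&(Z>.12)&(Z<.15))
c=im[130:230,250:440]; cv2.imwrite("pics/c.png",cv2.resize(c,None,fx=4,fy=4,interpolation=cv2.INTER_CUBIC)[...,::-1])
for r in range(174,194): print(r,X[r,313].round(3),im[r,313])
E
```

```text
orange 70
[[0.4635, -0.2392, 0.0832], [0.4792, -0.2261, 0.1464], [0.4985, -0.211, 0.1526]]
((480.06298828125, -229.05850219726562), (33.94174575805664, 31.25035858154297), 24.890161514282227)
standblk 204
[[0.4458, -0.2572, 0.0771], [0.4723, -0.2164, 0.0851], [0.5113, -0.193, 0.0934]]
((478.80889892578125, -225.48690795898438), (55.54887008666992, 58.109622955322266), 26.44679069519043)
standfoot 283
[[0.427, -0.2739, 0.0015], [0.4646, -0.2059, 0.0088], [0.5273, -0.1742, 0.0237]]
((478.4493713378906, -223.89022827148438), (84.53683471679688, 86.51431274414062), 26.1324405670166)
blue top 1885
[[0.5906, 0.0088, 0.1283], [0.6464, 0.0929, 0.1355], [0.7029, 0.1745, 0.1414]]
((624.364990234375, 91.96026611328125), (165.3858184814453, 173.50743103027344), 2.451596260070801)
handle 160
[[0.536, 0.0238, 0.1696], [0.5421, 0.0887, 0.1764], [0.5493, 0.148, 0.1827]]
((542.3119506835938, 86.98516845703125), (12.255661010742188, 128.4698028564453), 2.0335144996643066)
all>.1 2971
[[0.5427, 0.0056, 0.1254], [0.6404, 0.1152, 0.135], [0.7065, 0.232, 0.1416]]
((625.43505859375, 118.15184783935547), (176.52772521972656, 236.40203857421875), 2.198728322982788)
174 [0.591 0.09  0.132] [ 47  75 125]
175 [0.59 0.09 0.12] [166 176 186]
176 [0.599 0.092 0.045] [250 250 251]
177 [0.595 0.092 0.047] [254 255 255]
178 [0.592 0.092 0.042] [246 248 251]
179 [0.59  0.092 0.039] [185 190 192]
180 [0.584 0.091 0.05 ] [119 117 114]
181 [0.574 0.09  0.094] [125 114 117]
182 [0.566 0.09  0.123] [193 193 197]
183 [0.562 0.09  0.132] [249 251 253]
184 [0.558 0.089 0.136] [251 254 255]
185 [0.556 0.09  0.129] [223 227 234]
186 [0.546 0.089 0.171] [129 133 135]
187 [0.543 0.089 0.175] [50 48 49]
188 [0.539 0.089 0.176] [27 30 42]
189 [0.536 0.089 0.177] [36 54 78]
190 [0.539 0.09  0.131] [ 92 102 121]
191 [0.553 0.092 0.002] [155 157 159]
192 [0.549 0.092 0.002] [169 172 166]
193 [ 0.546  0.092 -0.001] [170 169 167]
```

View pics/c.png

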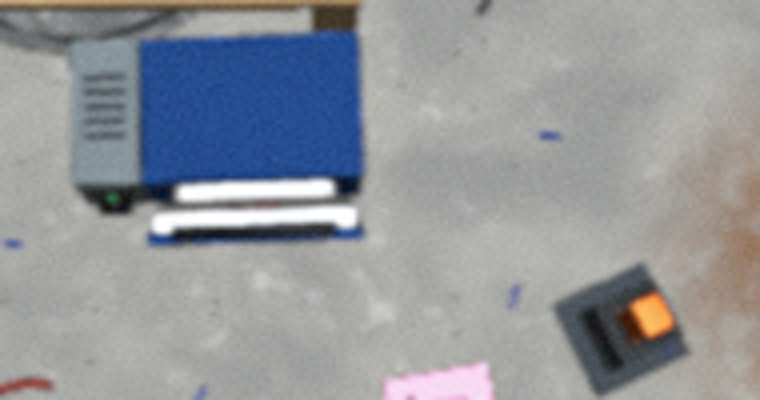

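Request:
arm_command(deltas=[1, 0, 0, -0.015, 0.17, 1, 0, 0, -0.015, 0.17, 1, 0, 0, -0.015, 0.17, 1, 0, 0, -0.015, 0.17, 1, 0, 0, 0, 0.17, 1, 0, 0, 0, 0.17, 1, 0, 0, 0, 0.17], newtons=15)

```text
time: 0.98
position: [0.2116, 0.5876, 0.282]
tool_rot: [0.697, 0.717, -0.001, 0.0]
ft_force: [-0.1, 0.0, -0.2]
grip_width: 0.0874
grip_force: 0.0
```

Request:
arm_command(deltas=[1, -0.0425, 0.026, 0, 0, 1, -0.0425, 0.026, 0, 0, 1, -0.0425, 0.026, 0, 0, 1, -0.0425, 0.026, 0, 0, 1, -0.0425, 0.026, 0, 0, 1, -0.0425, 0.026, 0, 0, 1, -0.0425, 0.026, 0, 0, 1, -0.0425, 0.026, 0, 0, 1, -0.0425, 0.026, 0, 0, 1, -0.0425, 0.026, 0, 0, 1, -0.0425, 0.026, 0, 0, 1, -0.0425, 0.026, 0, 0])

```text
time: 2.48
position: [0.5419, 0.0878, 0.2821]
tool_rot: [0.695, 0.719, -0.0, -0.0]
ft_force: [0.3, 1.5, -0.8]
grip_width: 0.0867
grip_force: 0.0
```

```bash
python3 - <<'E'
from h import *
im,d,P=grab("wrist"); X=cloud(d,P); Z=X[...,2]
m=(Z>.155)&(Z<.2)&(im.max(-1)<110)&(abs(X[...,0]-.54)<.05)&(abs(X[...,1]-.087)<.1)
p=X[m]; print(len(p),np.percentile(p,[2,50,98],axis=0).round(4).tolist(),cv2.minAreaRect((p[:,:2]*1000).astype(np.float32)))
m=(Z>.125)&(Z<.145)&(X[...,0]>.57)
p=X[m]; print(len(p),np.percentile(p,[1,50,99],axis=0).round(4).tolist())
cv2.imwrite("pics/w.png",im[...,::-1])
E
```

```text
1202 [[0.5368, 0.038, 0.1732], [0.5425, 0.0917, 0.1759], [0.5485, 0.1408, 0.1778]] ((543.239013671875, 94.37179565429688), (11.397720336914062, 119.53822326660156), 1.9370553493499756)
22881 [[0.5877, 0.0252, 0.1303], [0.6465, 0.1461, 0.1346], [0.7065, 0.2383, 0.1364]]
```

View pics/w.png

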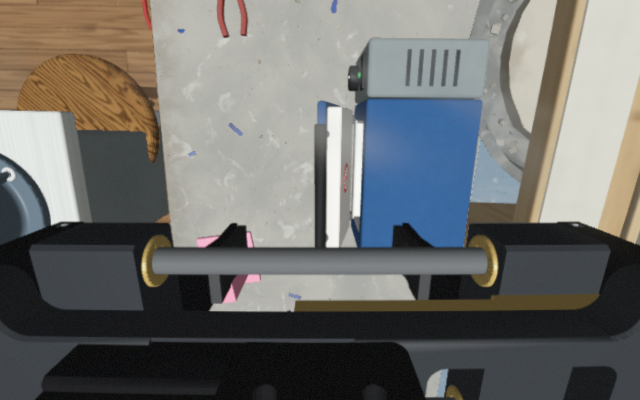

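The wrist view shows the black handle bar at about (322,185), centred between the fingers, with its middle near x=0.5425 and z=0.170. I'll descend and pinch it.

Request:
arm_command(deltas=[0.1, 0, 0, 0.02, 0, 0.1, 0, 0, 0.02, 0, 0.1, 0, 0, 0.03, 0, 0.1, 0, 0, 0.03, 0, 0.1, 0, 0, 0.02, 0, 0.1, 0, 0, 0.01, 0, -1, 0, 0, 0, 0, -1, 0, 0, 0, 0, -1, 0, 0, 0, 0, -1, 0, 0, 0, 0, -1, 0, 0, 0, 0], newtons=12)

```text
time: 3.9
position: [0.5418, 0.0892, 0.153]
tool_rot: [0.695, 0.719, 0.0, 0.0]
ft_force: [0.1, -0.7, 2.7]
grip_width: 0.0112
grip_force: 12.0
```

Request:
arm_command(deltas=[-1, 0, -0.0158, 0.0053, 0, -1, 0, -0.0149, 0.0071, 0, -1, 0, -0.0141, 0.0089, 0, -1, 0, -0.0129, 0.0104, 0, -1, 0, -0.0116, 0.0119, 0])

```text
time: 4.53
position: [0.4726, 0.087, 0.1094]
tool_rot: [0.695, 0.719, 0.001, 0.001]
ft_force: [1.2, 1.1, 2.1]
grip_width: 0.011
grip_force: 12.0
```

Request:
arm_command(deltas=[-1, 0, -0.0101, 0.0132, 0, -1, 0, -0.0084, 0.0142, 0, -1, 0, -0.0067, 0.0152, 0])

```text
time: 4.9
position: [0.4461, 0.0862, 0.0663]
tool_rot: [0.695, 0.719, -0.0, -0.0]
ft_force: [-0.9, 2.4, 1.3]
grip_width: 0.0113
grip_force: 11.8
```

Request:
arm_command(deltas=[-1, 0, -0.0049, 0.0158, 0, -1, 0, -0.003, 0.0164, 0, -1, 0, -0.001, 0.015, 0, -1, 0, 0, 0, 0, -0.45, 0, 0, 0, 0, -0.45, 0, 0, 0, 0, -0.45, 0, 0, 0, 0])

```text
time: 5.78
position: [0.4402, 0.0854, 0.0199]
tool_rot: [0.695, 0.719, 0.001, 0.002]
ft_force: [0.1, 0.2, 0.2]
grip_width: 0.0233
grip_force: 0.0
```

Request:
arm_command(deltas=[-0.45, 0, 0, -0.03, 0, -0.45, 0, 0, -0.05, 0, 0, 0, 0, -0.05, 0, 0, 0, 0, -0.06, 0, 0, 0, 0, -0.06, 0, 0, -0.03, 0.04, -0.01, 0, 0, -0.01, 0.04, 0, 0, 0, 0, 0, 0, 0, 0, 0, 0, 0, 0])

```text
time: 6.9
position: [0.5186, 0.0486, 0.279]
tool_rot: [0.695, 0.719, -0.0, -0.0]
ft_force: [-0.6, -0.3, 0.2]
grip_width: 0.0435
grip_force: 0.0
```

```bash
python3 - <<'E'
from h import *
im,d,P=grab("wrist"); X=cloud(d,P); hsv=cv2.cvtColor(im,cv2.COLOR_RGB2HSV)
H,S,V=[hsv[...,i] for i in range(3)]; Z=X[...,2]
m=((H<8)|(H>172))&(S>90)&(abs(X[...,0]-.52)<.05)&(abs(X[...,1]-.088)<.05)&(Z>.02)&(Z<.09)
p=X[m]; print(len(p),p.mean(0),cv2.minEnclosingCircle((p[:,:2]*1000).astype(np.float32)),np.percentile(Z[m],[5,50,95]))
m=(Z>.02)&(Z<.09)&(X[...,0]<.58)&(X[...,0]>.42)&(abs(X[...,1]-.088)<.1)
p=X[m];print(np.percentile(p,[1,50,99],axis=0).round(4).tolist())
A=np.c_[p[:,:2],np.ones(len(p))]
w=m&(V>200)&(S<40); p=X[w]; print("lining plane",np.linalg.lstsq(np.c_[p[:,:2],np.ones(len(p))],p[:,2],rcond=None)[0],len(p),p[:,2].mean())
im2,d2,P2=grab("top"); X2=cloud(d2,P2); hs=cv2.cvtColor(im2,cv2.COLOR_RGB2HSV)
m=((hs[...,0]<8)|(hs[...,0]>172))&(hs[...,1]>60)&(abs(X2[...,0]-.52)<.03)&(abs(X2[...,1]-.088)<.03); p=X2[m];print("top",len(p),p.mean(0) if len(p) else 0)
print(status.get_obs()["position"])
cv2.imwrite("pics/w2.png",im[...,::-1])
E
```

```text
45 [0.51714485 0.07944115 0.04726176] ((519.1813354492188, 88.45896911621094), 16.270708084106445) [0.0458445  0.04742915 0.04882166]
[[0.4319, 0.0082, 0.0285], [0.5215, 0.0973, 0.0464], [0.5779, 0.1761, 0.0486]]
lining plane [ 0.00109114 -0.00248013  0.04634139] 7889 0.04668010221815937
top 5 [0.52071889 0.09272185 0.04791179]
[0.51813501 0.0488585  0.27894377]
```

View pics/w2.png

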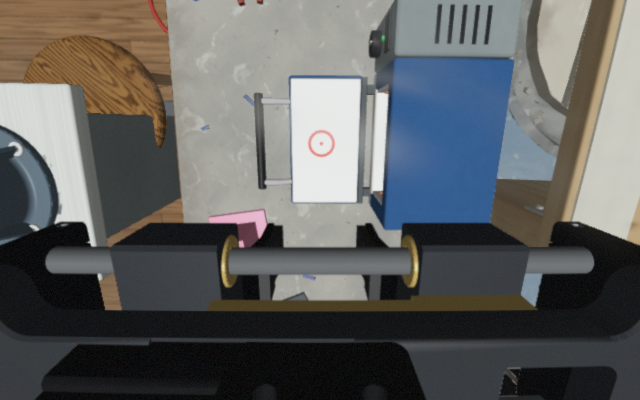

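The door lies level on its stop, and the red ring is at about (321,144). I'll take its exact centre next, then move to the probe.

```bash
python3 - <<'E'
from h import *
im,d,P=grab("wrist"); X=cloud(d,P).astype(float)
i=im.astype(int); m=np.zeros(d.shape,bool); m[120:168,296:346]=1
m&=(i[...,0]-i[...,1]>30)
v,u=np.nonzero(m); e=cv2.fitEllipse(np.c_[u,v].astype(np.float32)); print(len(u),e)
x,y,w,h=cv2.boundingRect(m.astype(np.uint8)); print(x,y,w,h)
cu,cv_=x+(w-1)/2,y+(h-1)/2
print("spot",X[int(round(cv_)),int(round(cu))], np.median(X[m],axis=0))
p=X[m]; print(cv2.minEnclosingCircle((p[:,:2]*1000).astype(np.float32)))
# probe from top view
z=np.load("top.npz"); im,X=z["im"],z["X"]
hs=cv2.cvtColor(im,cv2.COLOR_RGB2HSV)
w=np.zeros(im.shape[:2],bool); w[190:235,385:430]=1
t=w&(X[...,2]>.135)&(hs[...,0]<18)&(hs[...,1]>130)
print("top face",X[t].mean(0),t.sum(),cv2.minAreaRect((X[t][:,:2]*1000).astype(np.float32)))
E
```

```text
234 ((321.3573303222656, 143.30535888671875), (24.035415649414062, 24.709169387817383), 175.5517120361328)
308 130 27 28
spot [0.51887893 0.08897038 0.04846002] [0.51915881 0.08923729 0.04700137]
((519.20458984375, 89.34420013427734), 18.004051208496094)
top face [ 0.47683937 -0.22056555  0.16789593] 67 ((411.2925109863281, -90.9263916015625), (29.48261070251465, 324.19287109375), 26.46915054321289)
```

Request:
arm_command(deltas=[1, -0.053, -0.0083, -0.01, 0, 1, -0.053, -0.0083, -0.01, 0, 1, -0.053, -0.0083, -0.01, 0, 1, -0.053, -0.0083, 0, 0, 1, -0.053, -0.0083, 0, 0, 1, -0.053, -0.0083, 0, 0, 1, 0, 0, 0, 0, 1, 0, 0, 0, 0])

```text
time: 8.05
position: [0.4803, -0.2701, 0.3089]
tool_rot: [0.695, 0.719, 0.0, -0.001]
ft_force: [0.3, -0.0, 0.1]
grip_width: 0.0871
grip_force: 0.0
```

```bash
python3 - <<'E'
from h import *
im,d,P=grab("wrist"); X=cloud(d,P).astype(float); hs=cv2.cvtColor(im,cv2.COLOR_RGB2HSV); Z=X[...,2]
o=(hs[...,0]<20)&(hs[...,1]>120)&(np.hypot(X[...,0]-.479,X[...,1]+.226)<.05)&(Z>.08)
t=o&(Z>.138)
for n,m in(("or",o),("top",t)):
    p=X[m]; print(n,len(p),np.percentile(p,[2,50,98],axis=0).round(4).tolist() if len(p) else 0, cv2.minAreaRect((p[:,:2]*1000).astype(np.float32)) if len(p) else 0)
b=(Z>.078)&(Z<.092)&(np.hypot(X[...,0]-.479,X[...,1]+.226)<.06); p=X[b]; print("blk",len(p),cv2.minAreaRect((p[:,:2]*1000).astype(np.float32)))
np.savez("wp.npz",im=im,X=X); print(status.get_obs()["position"])
cv2.imwrite("pics/w3.png",im[...,::-1])
E
```

```text
or 392 [[0.4629, -0.2452, 0.1443], [0.4803, -0.2266, 0.1466], [0.495, -0.2004, 0.4707]] ((474.90032958984375, -239.39788818359375), (61.39124298095703, 48.52460479736328), 47.02451705932617)
top 392 [[0.4629, -0.2452, 0.1443], [0.4803, -0.2266, 0.1466], [0.495, -0.2004, 0.4707]] ((474.90032958984375, -239.39788818359375), (61.39124298095703, 48.52460479736328), 47.02451705932617)
blk 1227 ((478.6982421875, -223.41470336914062), (56.085575103759766, 56.26844024658203), 25.770166397094727)
[ 0.48047204 -0.26961633  0.30898118]
```

View pics/w3.png

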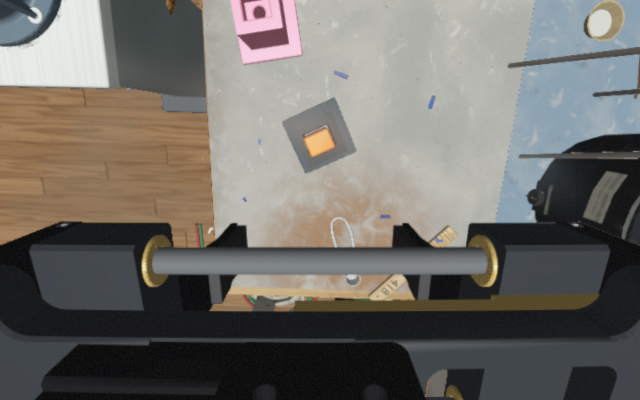

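The wrist view shows the orange handle top at about (320,142) in its tilted grey stand.

```bash
python3 - <<'E'
from h import *
z=np.load("wp.npz"); im,X=z["im"],z["X"]; hs=cv2.cvtColor(im,cv2.COLOR_RGB2HSV); Z=X[...,2]
t=(hs[...,0]<20)&(hs[...,1]>120)&(np.hypot(X[...,0]-.479,X[...,1]+.226)<.04)&(Z>.14)&(Z<.152)
p=X[t]; print(len(p),p.mean(0),cv2.minAreaRect((p[:,:2]*1000).astype(np.float32)))
E
```

```text
356 [ 0.47991609 -0.2250921   0.14638285] ((478.43701171875, -223.00381469726562), (29.157297134399414, 23.37061309814453), 26.54400634765625)
```

Request:
arm_command(deltas=[1, 0.046, 0, 0, 0, 1, 0, 0, 0.01, 0.164, 1, 0, 0, 0.02, 0.164, 1, 0, 0, 0.02, 0.164, 1, 0, 0, 0.02, 0.164, 1, 0, 0, 0.02, 0.164, 1, 0, 0, 0.02, 0.164, 1, 0, 0, 0.02, 0.164, 1, 0, 0, 0, 0])

```text
time: 9.22
position: [0.4783, -0.2227, 0.1781]
tool_rot: [0.973, 0.229, -0.001, -0.002]
ft_force: [-0.1, 0.1, 0.3]
grip_width: 0.0872
grip_force: 0.0
```

Request:
arm_command(deltas=[0, 0, 0.001, 0.02, 0, 0, 0, 0, 0.025, 0, 0, 0, 0, 0.02, 0, 0, 0, 0, 0.01, 0, -1, 0, 0, 0, 0, -1, 0, 0, 0, 0, -1, 0, 0, 0, 0, -1, 0, 0, 0, 0, -1, 0, 0, 0, 0], newtons=25)

```text
time: 10.35
position: [0.4789, -0.2252, 0.1042]
tool_rot: [0.974, 0.227, -0.001, -0.001]
ft_force: [-1.6, 2.4, 1.5]
grip_width: 0.0241
grip_force: 25.0
```

Request:
arm_command(deltas=[-1, 0, 0, -0.01, 0, -1, 0, 0, -0.015, 0, -1, 0, 0, -0.02, 0, -1, 0, 0, -0.025, 0, -1, 0, 0, -0.025, 0, -1, 0, 0, -0.025, 0, -1, 0, 0, -0.01, 0, -1, 0, 0, 0, 0, -1, 0, 0, 0, 0, -1, 0, 0, 0, 0])

```text
time: 11.6
position: [0.4791, -0.2257, 0.2331]
tool_rot: [0.974, 0.227, -0.001, -0.001]
ft_force: [0.1, -0.2, -0.8]
grip_width: 0.024
grip_force: 25.0
```

Request:
arm_command(deltas=[-1, 0.015, -0.0226, 0, 0, -1, 0.025, -0.038, 0, 0, -1, 0.03, -0.045, 0, 0, -1, 0.03, -0.045, 0, 0, -1, 0.03, -0.045, 0, 0, -1, 0.025, -0.038, 0, 0, -1, 0.02, -0.031, 0, 0, -1, 0, 0, 0.02, 0, -1, 0, 0, 0.02, 0, -1, 0, 0, 0, 0, -1, 0, 0, 0, 0])

```text
time: 12.98
position: [0.5201, 0.0885, 0.1943]
tool_rot: [0.974, 0.227, 0.0, 0.0]
ft_force: [-0.3, -0.1, -1.1]
grip_width: 0.0239
grip_force: 25.0
```

```bash
python3 - <<'E'
from h import *
print(status.get_obs()["position"],status.get_obs()["ft_force"])
im,d,P=grab("side"); X=cloud(d,P).astype(float); hs=cv2.cvtColor(im,cv2.COLOR_RGB2HSV)
o=(hs[...,0]<20)&(hs[...,1]>120)&(np.hypot(X[...,0]-.519,X[...,1]-.089)<.05)&(X[...,2]>.09)&(X[...,2]<.3)
p=X[o];print(len(p),np.percentile(p,[2,50,98],axis=0).round(4).tolist() if len(p) else 0)
wi,wd,_=grab("wrist")
v,u=np.nonzero(o); cu,cv0=(int(np.median(u)),int(np.median(v))) if len(u) else (290,180)
c=cv2.resize(im[max(cv0-40,0):cv0+60,cu-60:cu+60],None,fx=4,fy=4,interpolation=cv2.INTER_CUBIC)
wi=cv2.resize(wi,(320,200)); c[:200,:320][:]=c[:200,:320]
out=np.zeros((c.shape[0],c.shape[1]+320,3),np.uint8); out[:,:c.shape[1]]=c; out[:200,c.shape[1]:]=wi
cv2.imwrite("pics/s4.png",out[...,::-1])
E
```

```text
[0.520056   0.08851558 0.19428791] [-0.32497111 -0.13105693 -1.12337843]
68 [[0.5088, 0.0805, 0.1637], [0.5276, 0.0985, 0.1912], [0.5352, 0.1109, 0.2402]]
```

View pics/s4.png

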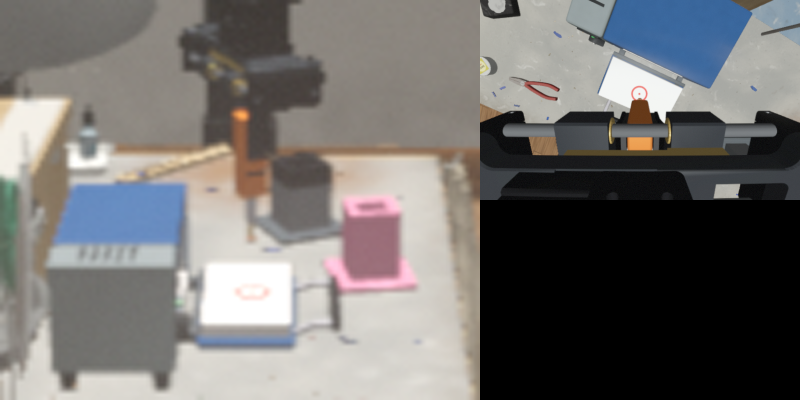

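The side view shows the probe upright with its foot at about (250,240). That is in line with the ring at (252,292), so I'll lower it.

Request:
arm_command(deltas=[-1, -0.001, 0, 0.015, 0, -1, 0, 0, 0.02, 0, -1, 0, 0, 0.01, 0, -1, 0, 0, 0.004, 0, -1, 0, 0, 0.002, 0, -1, 0, 0, 0.001, 0, -1, 0, 0, 0, 0, -1, 0, 0, 0, 0])

```text
time: 14.08
position: [0.519, 0.0882, 0.1424]
tool_rot: [0.974, 0.227, 0.0, 0.0]
ft_force: [-0.2, 0.3, -0.3]
grip_width: 0.0237
grip_force: 25.0
```

Request:
arm_command(deltas=[-1, 0, 0, 0.001, 0, -1, 0, 0, 0.001, 0, -1, 0, 0, 0.001, 0, -1, 0, 0, 0.001, 0, -1, 0, 0, 0.001, 0, -1, 0, 0, 0.001, 0, -1, 0, 0, 0, 0, -1, 0, 0, 0, 0, -1, 0, 0, 0, 0])

```text
time: 15.2
position: [0.5188, 0.0882, 0.1362]
tool_rot: [0.974, 0.227, 0.0, 0.0]
ft_force: [-1.0, 0.4, 1.8]
grip_width: 0.0238
grip_force: 25.0
```

```bash
python3 -c "
from h import *
for i in range(4):
  o=status.get_obs(); print(o['ft_force'],o['moment'],o['position']); imaging.camera('top')"
```

```text
[-1.02150355  0.38733527  1.76861676] [-0.06821955  0.25420899  0.02486693] [0.51880646 0.0882311  0.13621629]
[-0.34442363 -0.33348276  1.24764254] [-0.09621489  0.24367063  0.02280747] [0.51882414 0.08821292 0.13623272]
[-0.5720382   0.27236453  0.93651815] [-0.10997202  0.25878587 -0.03383265] [0.51878011 0.08823519 0.13619001]
[-0.21497459  0.3830952   0.58544607] [-0.05672445  0.23482694  0.00896061] [0.51880434 0.08821959 0.13617717]
```

Request:
arm_command(deltas=[-1, 0, 0, 0.001, 0, -1, 0, 0, 0.001, 0, -1, 0, 0, 0.001, 0, -1, 0, 0, 0, 0, -1, 0, 0, 0, 0, -1, 0, 0, 0, 0])

```text
time: 16.15
position: [0.5188, 0.0882, 0.1332]
tool_rot: [0.974, 0.227, 0.0, -0.0]
ft_force: [-0.7, 1.4, 1.6]
grip_width: 0.0238
grip_force: 25.0
```

```bash
python3 - <<'E'
from h import *
f=[]
for i in range(8):
    o=status.get_obs(); f.append(o['ft_force'][2])
    if i==7: im,d,P=grab("side")
    else: imaging.camera("top")
print(np.mean(f),np.std(f),o['position'],o['moment'],o['grip_force'])
X=cloud(d,P).astype(float); hs=cv2.cvtColor(im,cv2.COLOR_RGB2HSV)
out=cv2.resize(im[165:240,255:355],None,fx=7,fy=7,interpolation=cv2.INTER_CUBIC)
cv2.imwrite("pics/s5.png",out[...,::-1])
E
```

```text
2.3741578135204304 0.3327803869698572 [0.51881422 0.08824261 0.13317896] [0.06236328 0.23555589 0.01976388] 24.970015213330043
```

View pics/s5.png

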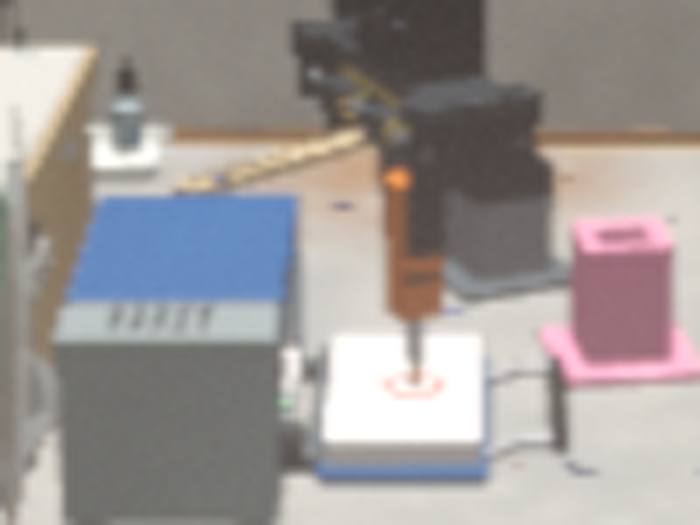

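The foot is at (415,380), inside the ring centred at (413,384). The probe is upright and the push is about 3.4 N, close to half-way in, so I'm handing in.

```bash
python3 -c "
from rig import order
print(order.hand_in())"
```

```text
the job is handed in; nothing more can be done
None
```

I handed the job in with the kiln door fully open and the thermometer held upright, its foot inside the red ring, pushing at about 3.4 N (roughly half-way in); no verdict came back.

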